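# Stack the drying frame on the frame below at the turner's bench

## Robot

A 6-joint arm with a two-finger parallel gripper is mounted at the origin on the work surface. World frame = base frame: x ahead of the robot, y to its left, z up, the work surface at z = 0. Lengths are in m, angles in rad, forces in N, time in s.
With the tool pointing down it reaches from about 0.35 to 1 m from the base axis. Payload 7.1 kg.
Tool frame: the origin (TCP) lies between the finger pads; the fingertips stand 22 mm ahead of it and the grasp point (between the pads) lies 3 mm ahead of it; x points along the fingers, y is the direction in which the jaws open and shut, and the axes are right-handed (so a half turn about x gives the same grasp; the last joint's range is limited). The gripper opens to 85 mm and grips with 20 to 120 N. Pads are 22 mm wide; open, the fingers measure 114 mm over their backs; the gripper's body (76 mm by 85 mm) begins 54 mm behind the grasp point. The pads swing forward as they close: fully open they stand 13 mm farther back than shut.
Start: joints at [1.223, 0.423, 1.63, -0, 1.089, -0.019], TCP at [0.202, 0.592, 0.253] pointing down, gripper open.
Joint ranges: [-3, 3], [-0.9, 2.11], [0.09, 2.58], [-1.31, 4.45], [0.11, 2.69], [-2.54, 2.54]. Speed limits (rad/s): [2.39, 2.39, 3.01, 3.14, 3.14, 3.14].

## Interface

Orientations are given as a rotation vector (axis times angle).
In Python, from rig import manip gives the robot as it stands. The module is installed in compiled form; this text tells all that it offers. Calls block until the motion is done:
- manip.move_to(position, orientation): joint-space move of the TCP to a pose.
- manip.servo_line(position, orientation=None, rate=0.15): straight line of the TCP; orientation=None keeps the orientation; rate is the mean speed in m/s.
- manip.set_joints(angles): joint-space move.
- manip.command_gripper(opening, f_grip=None): finger opening in m; f_grip is the grip in N (None keeps the last); returns when the fingers have stopped.
- manip.hold(seconds).
- manip.solve_ik(position, orientation): joint angles nearest the present ones, or None.
- manip.camera(name): name is "scene" or "top"; returns a dict with "image" (384x512x3 uint8, red, green, blue), "fx", "fy", "cx", "cy" (pixels), "k1" (the pictures are not rectified: a ray, as slopes to the right and down, at radius r is drawn at 1 + k1 r^2 times it, then the intrinsics apply), "cam_to_world" (4x4, takes a point from camera to world coordinates). Camera axes: x right, y down, z forward; pixel columns grow to the right and rows downward; lengths in m; the calibration is good to about 2 mm. A picture is of the moment at which its call begins. There is no depth.
A pose or a line that the arm cannot do raises manip.IKError and nothing moves.
- manip.sign_off(): hands the job in, once; it reports no verdict.
Readings, each from a call of its own:
- manip.get_time(): time.
- manip.get_joint_positions(): joint angles.
- manip.get_joint_vel(): joint speeds.
- manip.get_tau(): joint torques, N m.
- manip.get_position(): TCP position.
- manip.get_ee_rot(): TCP orientation.
- manip.get_contact_force(): force on the tool from outside, world axes, zero at the start.
- manip.get_torque(): the same for the moment, N m.
- manip.get_width(): finger opening in m.
Only numpy, scipy, OpenCV 4.12 (cv2) and the standard library are available. Lean on these libraries where they do the work, as an engineer would, in place of code of your own. Each camera call takes 0.05 s, during which the arm holds its last target.

## Task

Take the wooden stacking frame by its blue handle board off the sloping rest, bring it level, and stack it on the lower frame that is clamped to the plywood board: without dropping it in, lower all four legs into the four corner sockets until they are fully home, then let go. The lower frame was clamped down by eye, so feel for the sockets. Leave the jar, the oil bottle and the white bangle where they are.

Things in the scene. Friction and masses are not known exactly. Their poses are not given: they have to be found in the camera images.
- frame: Loose upper stacking frame, about 0.55 kg (20% either way): light wood, four turned legs 110 (its x) by 150 mm (its y) between centres, slatted floor 30 to 49 mm above the feet, dark steel corner blocks to 80 mm. Origin midway between the feet at foot-end level; z up along the legs. It starts on the rest, z leaning 30 degrees from vertical. May be stacked either way round (180 degrees about z).
- grip (a point): Point inside the frame's blue upright handle board, 95 mm above the feet on the frame's z axis; axes as the frame's. The board crosses the middle of the frame: 14 mm thick (along x), 100 mm long (along y), from 48 to 112 mm above the feet.
- foot (a point): End of one of the frame's four legs, that at x -55, y -75 mm. All four legs are alike: 14 mm in diameter up to 26 mm above the foot end, 20 mm above that; the last 2.5 mm taper at 45 degrees to 9 mm diameter.
- rest: Fixed wooden sloping rest, 170 mm up the slope by 200 mm, at 30 degrees, rising towards its +x, so it faces up and towards its -x. Origin on the bench; the middle of the slope is 75 mm above it. A 14 mm high lip at the low edge, its inner face 62.5 mm down-slope from the middle, holds the frame's lower legs. The frame's y lies level along the rest's y.
- board: Fixed plywood board 260 (x) by 220 (y) by 12 mm on the bench; origin at the centre of its underside. The lower frame is clamped rigidly on it, square to it (same axes) but by eye: its centre lies up to 8 mm off the board's centre along x and up to 8 mm along y. That offset is not reported: find it by touch or sight. Fully home, the upper frame's origin is 72 mm above the board's origin.
- lower_nominal (a point): Point over the board's centre, 92 mm above its underside, level with the socket mouths (fixed to the board: NOT the lower frame's true centre). Lower frame: wooden legs with dark steel socket blocks 28 mm square and 24 mm high at the corners, 110 (x) by 150 mm (y) between centres; round holes 17 mm in diameter, 1.5 mm chamfer, 20 mm deep. Nothing on it is higher than the blocks.
- jar: Bystander: closed clear glass jar, 72 mm diameter, 100 mm high, standing on the bench; origin at the centre of its underside.
- oil: Bystander: amber bottle, 44 mm diameter, 110 mm high, standing on the bench; origin at the centre of its underside.
- bangle: Bystander: white turned bangle, 72 mm outer diameter, 18 mm high, lying flat on the bench; origin at the centre of its underside.
Mind the look-alikes: they are no part of the job. What is shaped like the frame but red is not meant.

How it is judged:
On the way, in this order (a step that is already met when the one before it is completed fails the run):
1. the frame is lifted clear of the rest and held level in the gripper (angle between frame's own z axis and vertical below 0.12 rad and contact force between frame and rest below 0.1 N and contact force between frame and the fingers above 1 N and height (world z) of frame above 0.095 m), for 0.1 s.
2. its legs are let into the sockets, at least 8 mm deep, while the gripper still holds it (z of frame in the frame of board between 0.066 and 0.084 m and horizontal distance between frame and board below 0.018 m and angle between frame's own z axis and vertical below 0.06 rad and contact force between frame and the fingers above 1 N), for 0.1 s.
At the end, for the whole second after the job is handed in: The frame stands level (within 1.7 degrees) on the lower frame with all four legs home in the sockets (its origin within 2.5 mm of 72 mm above the board's origin and within 18 mm sideways, square within 3.4 degrees), at rest and released (z of frame in the frame of board between 0.068 and 0.0745 m and horizontal distance between frame and board below 0.018 m and angle between the x axis of frame and the x axis of board, either way round below 0.06 rad and angle between frame's own z axis and vertical below 0.03 rad and linear speed of frame below 0.01 m/s and contact force between frame and the fingers below 0.1 N); the robot touches nothing.
It fails at once if the jar, the oil bottle or the bangle is moved by more than 20 mm or tipped (distance of any of jar, oil, bangle from where it was at the start of the episode above 0.02 m or angle between any of jar, oil, bangle's own z axis and vertical above 0.3 rad).
It also fails if it takes over 64 s, if anything falls off the work surface, if the arm or the gripper's body presses on something with over 40 N, if the wrist force passes 120 N, or if a joint passes its speed limit or range.

## Working session

There is one attempt and no reset: what is moved stays moved. The work goes in short steps, each a Python script; the robot and the scene stay as the last script left them, time stands still between calls to the robot, and variables do not carry over. Pictures are saved under pics/ and viewed, and the job is handed in when it is done.

```bash
mkdir -p pics; ls; python3 - <<'E'
from rig import manip
import cv2,numpy as np
np.set_printoptions(precision=4,suppress=True)
for n in("scene","top"):
    c=manip.camera(n)
    cv2.imwrite(f"pics/{n}0.png",c["image"][:,:,::-1])
    print(n,c["fx"],c["fy"],c["cx"],c["cy"],c["k1"]);print(c["cam_to_world"])
print(manip.get_time(),manip.get_ee_rot(),manip.get_position(),manip.get_contact_force(),manip.get_width())
E
```

```text
pics
scene 365.0180393860166 365.0180393860166 255.70799504109746 185.72927236678547 -0.0026658387479299773
[[-0.154   0.7336 -0.6619  1.0542]
 [ 0.9879  0.1249 -0.0914 -0.0108]
 [ 0.0157 -0.668  -0.744   0.8165]
 [ 0.      0.      0.      1.    ]]
top 453.49298938655875 453.49298938655875 261.0109276640232 187.56826733548536 -0.14278726682725354
[[ 0.0367 -0.9729  0.2284  0.1473]
 [-0.9993 -0.0355  0.0097 -0.1   ]
 [-0.0013 -0.2286 -0.9735  1.431 ]
 [ 0.      0.      0.      1.    ]]
0.1 [ 0.2569  1.5556 -0.2591] [0.2016 0.5911 0.2526] [-0.6457 -0.2253 -0.1374] 0.08534390826697803
```

View pics/scene0.png

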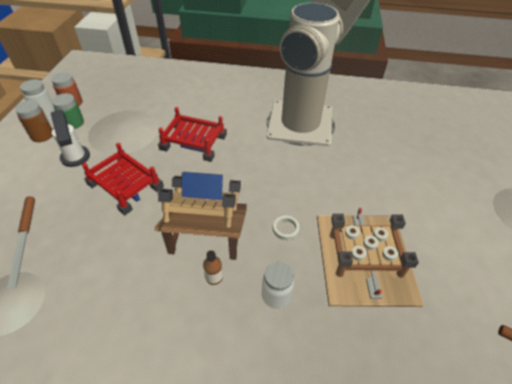

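View pics/top0.png

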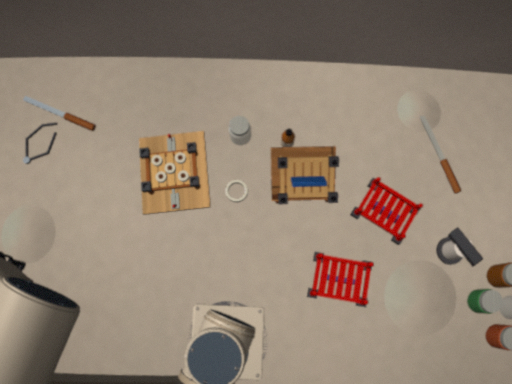

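```bash
python3 - <<'E'
import cv2
s=cv2.imread("pics/scene0.png");t=cv2.imread("pics/top0.png")
def cr(im,x0,x1,y0,y1,f,n): cv2.imwrite(n,cv2.resize(im[y0:y1,x0:x1],None,fx=f,fy=f,interpolation=cv2.INTER_CUBIC))
cr(s,145,265,155,275,5,"pics/c_s_fr.png")
cr(t,255,355,130,220,6,"pics/c_t_fr.png")
cr(t,125,225,120,220,6,"pics/c_t_bd.png")
cr(s,305,435,195,315,4.6,"pics/c_s_bd.png")
E
```

```text
(no output)
```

View pics/c_s_fr.png

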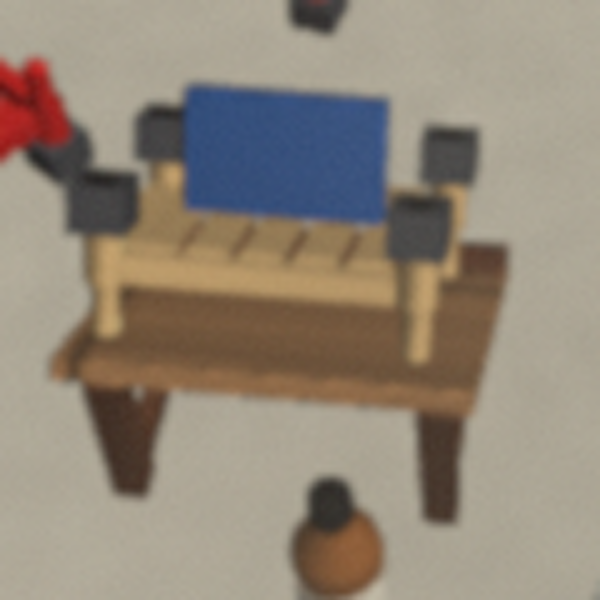

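View pics/c_t_fr.png

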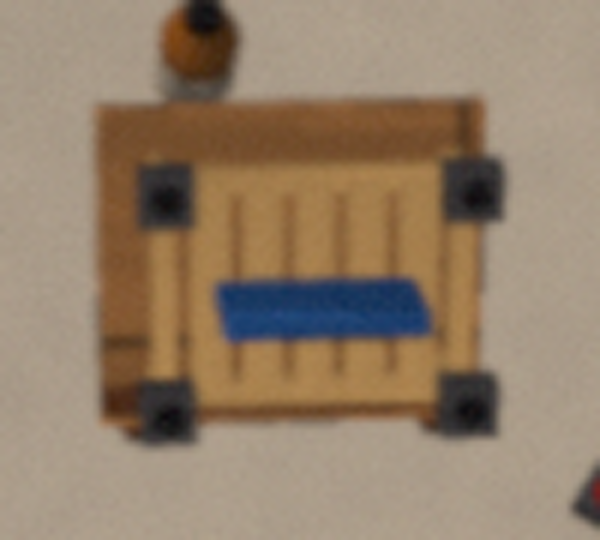

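View pics/c_t_bd.png

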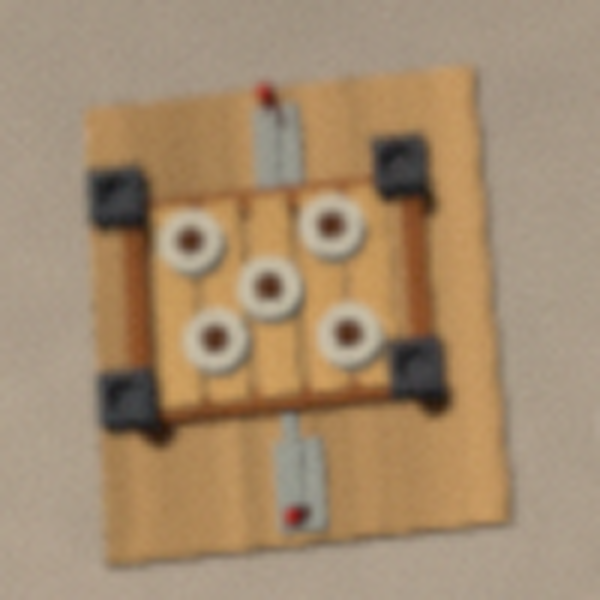

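View pics/c_s_bd.png

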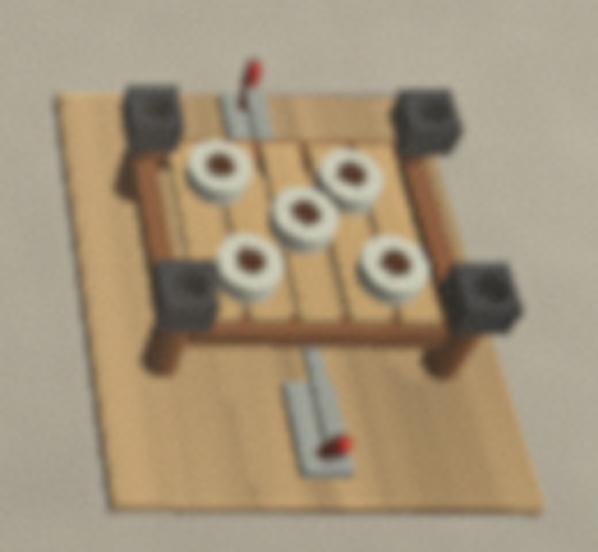

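```bash
cat > h.py <<'E'
import numpy as np,cv2
from scipy.spatial.transform import Rotation as R
from scipy.optimize import least_squares
from rig import manip
np.set_printoptions(precision=4,suppress=True)
def proj(c,P):
    T=np.linalg.inv(c["cam_to_world"]);p=np.atleast_2d(P)@T[:3,:3].T+T[:3,3]
    q=p[:,:2]/p[:,2:];r2=(q**2).sum(1,keepdims=True);q=q*(1+c["k1"]*r2)
    return q*[c["fx"],c["fy"]]+[c["cx"],c["cy"]]
def crop(im,x0,x1,y0,y1,f,n): cv2.imwrite(n,cv2.resize(im[y0:y1,x0:x1,::-1],None,fx=f,fy=f,interpolation=cv2.INTER_CUBIC))
def unc(pts,x0,y0,f): return (np.array(pts,float)+.5)/f-.5+[x0,y0]
E
cat > fit.py <<'E'
from h import *
S=manip.camera("scene");T=manip.camera("top")
# frame
tp=unc([(167,197),(477,192),(468,405),(166,414)],255,130,6); tm=[(.055,.075,.08),(.055,-.075,.08),(-.055,-.075,.08),(-.055,.075,.08)]
tb=unc([(217,285),(412,279),(430,330),(229,338)],255,130,6); tbm=[(.007,.05,.112),(.007,-.05,.112),(-.007,-.05,.112),(-.007,.05,.112)]
sp=unc([(188,86),(387,99),(188,210),(384,222)],145,155,5); sm=[(-.007,-.05,.112),(-.007,.05,.112),(.007,-.05,.048),(.007,.05,.048)]
def res(p,full=False):
    M=R.from_euler('zyx',p[3:]).as_matrix()
    f=lambda m:np.array(m)@M.T+p[:3]
    a=proj(T,f(tm))-tp; b=(proj(T,f(tbm))-tb);d=proj(S,f(sm))-sp
    if full: return a,b,d
    return np.concatenate([a.ravel(),b.ravel()[:4]*.5,d.ravel()*.7])
p0=np.array([.5,-.2,.075,0,-np.pi/6,0])
r=least_squares(res,p0); print("free",r.x[:3],np.degrees(r.x[3:]),r.cost)
for a in res(r.x,True): print(a.round(2).tolist())
r2=least_squares(lambda q:res(np.array([q[0],q[1],.075,q[2],-np.pi/6,0])),[.5,-.2,0]); print("con",r2.x[:2],np.degrees(r2.x[2]),r2.cost)
q=r2.x
for a in res(np.array([q[0],q[1],.075,q[2],-np.pi/6,0]),True): print(a.round(2).tolist())
# lower frame
lt=unc([(118,186),(402,161),(420,363),(129,398)],125,120,6); ls=unc([(430,106),(155,102),(188,277),(487,287)],305,195,4.6)
lmT=np.array([(55,75),(55,-75),(-55,-75),(-55,75)])/1000.
lmS=np.array([(-55,75),(-55,-75),(55,-75),(55,75)])/1000.
def P(m,q,z):
    c,s=np.cos(q[2]),np.sin(q[2]);m=np.array(m);return np.c_[m[:,0]*c-m[:,1]*s+q[0],m[:,0]*s+m[:,1]*c+q[1],np.full(len(m),z)]
for nm,w in (("both",(1,1)),("top",(1,0)),("scene",(0,1))):
    fl=lambda q:np.r_[w[0]*(proj(T,P(lmT,q,.092))-lt).ravel(),w[1]*(proj(S,P(lmS,q,.092))-ls).ravel()]
    r=least_squares(fl,[.5,.2,0]);print("lower",nm,r.x[:2],np.degrees(r.x[2]),r.cost); print(fl(r.x).round(2))
bt=unc([(87,107),(472,68),(510,522),(107,565)],125,120,6);bm=np.array([(130,110),(130,-110),(-130,-110),(-130,110)])/1000.
fb=lambda q:(proj(T,P(bm,q,.012))-bt).ravel()
r=least_squares(fb,[.5,.2,0]);print("board",r.x[:2],np.degrees(r.x[2]),r.cost,fb(r.x).round(2))
E
python3 fit.py
```

```text
free [ 0.5001 -0.2216  0.067 ] [  3.1002 -16.2347   1.5183] 4.496074439478947
[[-0.26, -1.13], [-0.93, -0.81], [0.72, 1.07], [0.26, 0.26]]
[[0.98, 0.88], [3.27, 1.48], [0.29, -2.14], [-0.97, -3.06]]
[[-0.02, -0.29], [0.55, 0.25], [0.36, -0.17], [0.56, 0.68]]
con [ 0.518  -0.2236] 3.283278804665835 8.13867006919384
[[-0.39, -0.5], [-0.35, -0.66], [0.43, -0.06], [0.26, -0.57]]
[[0.52, 3.62], [2.96, 3.94], [-0.11, 0.14], [-1.44, -0.52]]
[[1.16, -1.48], [1.54, 0.23], [-1.02, -0.07], [-0.35, 1.93]]
lower both [0.5212 0.2007] 8.269095852685492 1.3083901166403193
[-0.17  0.63 -0.05 -0.38 -0.54 -0.02 -0.42 -0.69  0.14  0.13 -0.15 -0.06
 -0.58  0.36 -0.24 -0.71]
lower top [0.5208 0.1998] 8.337998984412335 0.5538483674659009
[ 0.1   0.78  0.23 -0.29 -0.22  0.08 -0.1  -0.54 -0.   -0.   -0.   -0.
 -0.    0.   -0.   -0.  ]
lower scene [0.5213 0.2012] 8.221666196235972 0.4356519573523828
[-0.    0.   -0.   -0.   -0.   -0.   -0.   -0.    0.37  0.21  0.07 -0.02
 -0.38  0.41 -0.02 -0.61]
board [0.5242 0.2019] 8.203868079051594 0.5846436947567748 [-0.46  0.08  0.53 -0.5   0.37  0.25 -0.46  0.1 ]
```

```bash
sed -i 's/tbm=\[(.007,.05,.112),(.007,-.05,.112)/tbm=[(.007,.05,.048),(.007,-.05,.048)/; s/b.ravel()\[:4\]\*.5/b.ravel()*.7/' fit.py; python3 fit.py | head -8
```

```text
free [ 0.5118 -0.2202  0.071 ] [  4.0933 -26.2132   3.4978] 1.9122389586201212
[[0.21, -0.13], [-0.27, -0.15], [0.36, 0.85], [0.43, 0.45]]
[[-0.66, -0.98], [-0.06, -0.6], [0.64, 0.15], [-0.45, -0.5]]
[[0.21, -0.45], [0.46, -0.79], [-0.14, 0.76], [0.23, 0.79]]
con [ 0.5163 -0.2242] 3.369759800876646 4.898600313475657
[[-0.2, 0.09], [-0.15, -0.15], [0.69, 0.45], [0.5, 0.0]]
[[-0.22, -1.68], [0.65, -1.37], [0.12, 0.67], [-1.22, 0.06]]
[[1.07, -1.97], [1.41, -0.28], [-1.1, -0.58], [-0.47, 1.38]]
```

```bash
cat >> h.py <<'E'
def tool(Mf,s):  # tool orientation matrix from frame rotation, y = s*frame x
    x=-Mf[:,2];y=s*Mf[:,0];return np.c_[x,y,np.cross(x,y)]
def rv(M): return R.from_matrix(M).as_rotvec()
Mrest=lambda yaw:R.from_euler('zyx',[yaw,-np.pi/6,0]).as_matrix()
Mlev=lambda yaw:R.from_euler('z',yaw).as_matrix()
def tcp(o,Mf,h=.092): # TCP position for frame origin o, grasp at height h
    return np.array(o)+Mf[:,2]*(h+.003)
E
python3 - <<'E'
from h import *
o=np.array([.515,-.223,.075]);M=Mrest(np.radians(3.4))
L=Mlev(np.radians(8.25))
for s in(1,-1):
    for nm,oo,m in(("grip",o,M),("hover",o+M[:,2]*.12,M),("lift",o+[0,0,.12],Mlev(np.radians(3.4))),("place",[.521,.2005,.2],L),("home",[.521,.2005,.072],L),("home180",[.521,.2005,.072],Mlev(np.radians(188.25)))):
        p=tcp(oo,m);print(s,nm,p,manip.solve_ik(p,rv(tool(m,s))))
print(R.from_rotvec(manip.get_ee_rot()).as_matrix())
E
```

```text
1 grip [ 0.4675 -0.223   0.1573] [-0.6271  0.3397  2.2042  1.0908  0.3371 -1.6865]
1 hover [ 0.4075 -0.223   0.2612] [-0.7281  0.0495  2.2223  0.6688  0.5665 -1.305 ]
1 lift [ 0.515 -0.223  0.29 ] [-0.4298  0.2881  1.7392 -0.      1.1143 -0.4892]
1 place [0.521  0.2005 0.295 ] [ 0.346   0.2782  1.7405 -0.      1.1229  0.2021]
1 home [0.521  0.2005 0.167 ] [ 0.346   0.4429  1.839  -0.      0.8598  0.2021]
1 home180 [0.521  0.2005 0.167 ] None
-1 grip [ 0.4675 -0.223   0.1573] [-0.6271  0.3397  2.2042  1.0908  0.3371  1.4551]
-1 hover [ 0.4075 -0.223   0.2612] [-0.7281  0.0495  2.2223  0.6688  0.5665  1.8366]
-1 lift [ 0.515 -0.223  0.29 ] None
-1 place [0.521  0.2005 0.295 ] None
-1 home [0.521  0.2005 0.167 ] None
-1 home180 [0.521  0.2005 0.167 ] [0.346  0.4429 1.839  0.     0.8598 0.2021]
[[-0.0002  0.3229  0.9464]
 [-0.0005  0.9464 -0.3229]
 [-1.     -0.0006 -0.    ]]
```

```bash
python3 - <<'E'
from h import *
o=np.array([.515,-.223,.075]);M=Mrest(np.radians(3.4))
manip.servo_line([.3,.45,.38],rate=.3)
manip.move_to(tcp(o+M[:,2]*.13,M),rv(tool(M,1)))
manip.servo_line(tcp(o+M[:,2]*.045,M),rate=.12)
print(manip.get_time(),manip.get_position(),manip.get_contact_force())
S=manip.camera("scene")["image"];T=manip.camera("top")["image"]
crop(S,145,265,135,255,5,"pics/s1.png");crop(T,255,355,130,220,6,"pics/t1.png")
E
```

```text
4.475 [ 0.4451 -0.2229  0.1964] [0.2695 0.3398 0.6637]
```

View pics/s1.png

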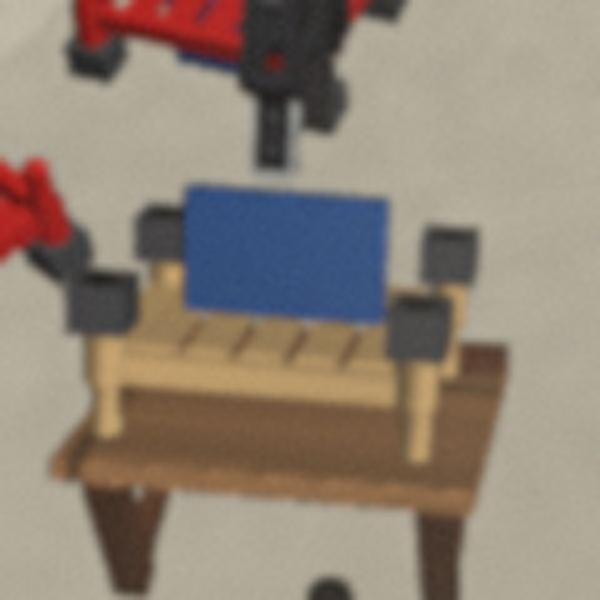

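View pics/t1.png

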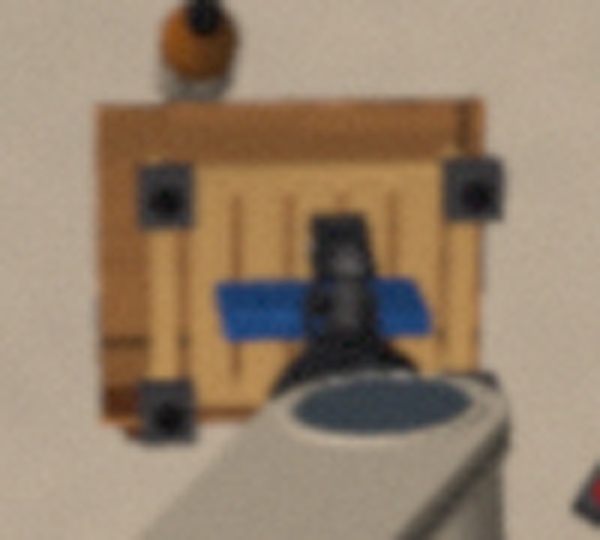

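```bash
python3 - <<'E'
from h import *
S=manip.camera("scene");T=manip.camera("top")
M=R.from_rotvec(manip.get_ee_rot()).as_matrix();p=manip.get_position()
tip=p+M[:,0]*.009+M[:,1]*.05
print("scene tip",(proj(S,tip)-[145,135]+.5)*5,"top",(proj(T,tip)-[255,130]+.5)*6)
for o,yaw in (([.515,-.223,.075],3.4),):
  F=Mrest(np.radians(yaw)); 
  for b in [(-.007,0,.112),(.007,0,.048)]:
    q=o+F@np.array(b);print((proj(S,q)-[145,135]+.5)*5,(proj(T,q)-[255,130]+.5)*6)
E
```

```text
scene tip [[273.4841 178.7083]] top [[328.2497 233.0817]]
[[297.1468 185.717 ]] [[324.1619 339.324 ]]
[[285.5287 316.7599]] [[313.8319 275.8259]]
```

```bash
python3 - <<'E'
from h import *
o=np.array([.515,-.2245,.075]);M=Mrest(np.radians(3.4))
manip.servo_line(tcp(o,M),rate=.08)
print(manip.get_time(),manip.get_position(),manip.get_contact_force())
manip.command_gripper(.03,20); print(manip.get_width(),manip.get_contact_force())
manip.command_gripper(.0,25); print(manip.get_width(),manip.get_contact_force(),manip.get_torque(),manip.get_position())
S=manip.camera("scene")["image"]
crop(S,145,265,135,255,5,"pics/s2.png")
E
```

```text
5.3917 [ 0.4674 -0.2245  0.1574] [-0.9716 -0.1476 -0.5947]
0.029834521693697824 [-0.722  -0.1988 -0.7315]
0.013757287480455975 [1.402  0.905  0.2253] [ 0.2089 -0.1278 -0.1221] [ 0.4678 -0.2246  0.1574]
```

View pics/s2.png

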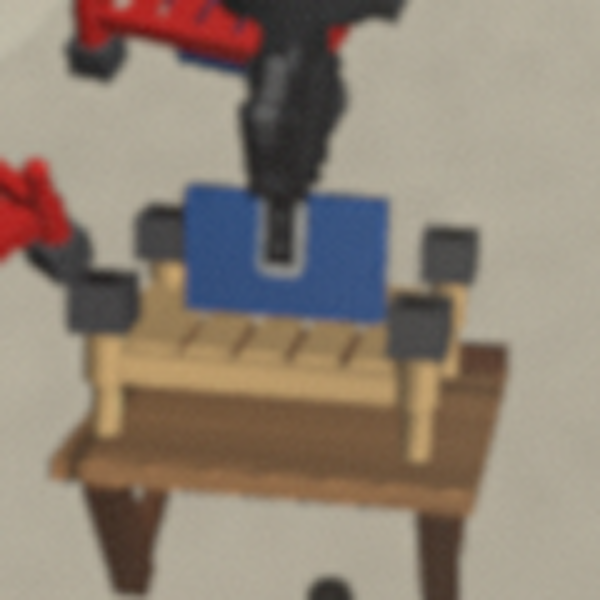

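```bash
python3 - <<'E'
from h import *
M=Mrest(np.radians(3.4))
manip.command_gripper(.0,70); print(manip.get_width(),manip.get_contact_force())
p=manip.get_position()
manip.servo_line(p+M[:,2]*.03,rate=.06);print(manip.get_contact_force(),manip.get_torque())
p=manip.get_position()
manip.servo_line(p+[-.01,0,.10],rate=.12)
Y=np.radians(3.4)
manip.servo_line(tcp([.5,-.2245,.17],Mlev(Y)),rv(tool(Mlev(Y),1)),rate=.08)
manip.hold(.3);print(manip.get_time(),manip.get_position(),manip.get_contact_force(),manip.get_torque(),manip.get_width())
S=manip.camera("scene")["image"];T=manip.camera("top")["image"]
cv2.imwrite("pics/s3.png",S[:,:,::-1]);cv2.imwrite("pics/t3.png",T[:,:,::-1])
E
```

```text
0.013146568691133405 [3.2551 1.3419 1.0638]
[ 0.1888  0.3294 -4.6714] [-0.0132  0.6922 -0.0085]
9.5083 [ 0.4997 -0.2246  0.2653] [ 0.0191 -0.7031 -4.9466] [0.0034 0.0264 0.0205] 0.013331295280700766
```

View pics/s3.png

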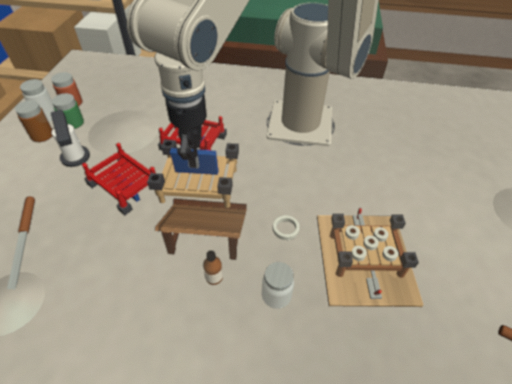

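View pics/t3.png

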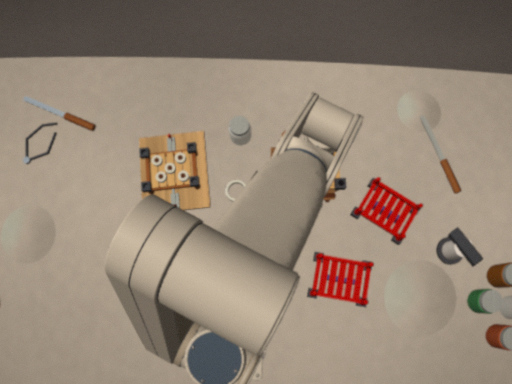

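```bash
python3 - <<'E'
from h import *
L=Mlev(np.radians(8.25))
manip.servo_line(tcp([.52,.2005,.17],L),rv(tool(L,1)),rate=.2)
manip.servo_line(tcp([.521,.2005,.115],L),rate=.1)
manip.hold(.3);print(manip.get_time(),manip.get_position(),manip.get_contact_force(),manip.get_torque(),manip.get_width())
S=manip.camera("scene")["image"];T=manip.camera("top")["image"]
cv2.imwrite("pics/s4raw.png",S[:,:,::-1])
crop(S,300,440,180,310,4.6,"pics/s4.png");crop(T,125,225,120,220,6,"pics/t4.png")
E
```

```text
12.8833 [0.5213 0.2006 0.2106] [ 0.5068  0.3503 -4.2582] [ 0.0042  0.0022 -0.039 ] 0.01315208376891007
```

View pics/s4.png

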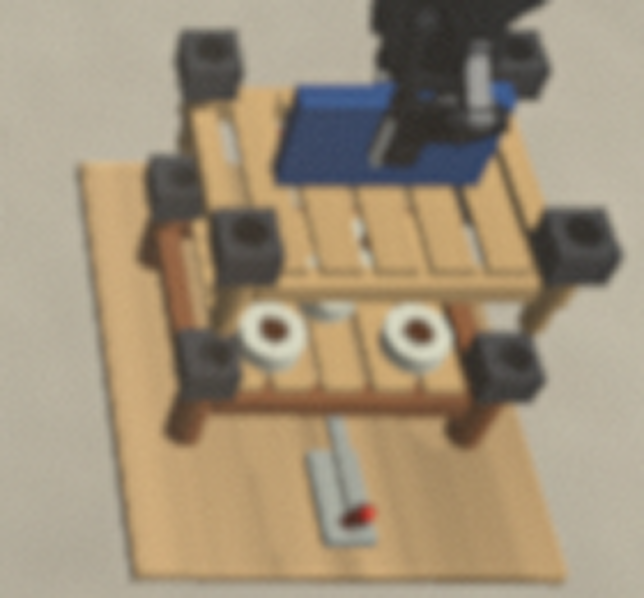

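View pics/t4.png

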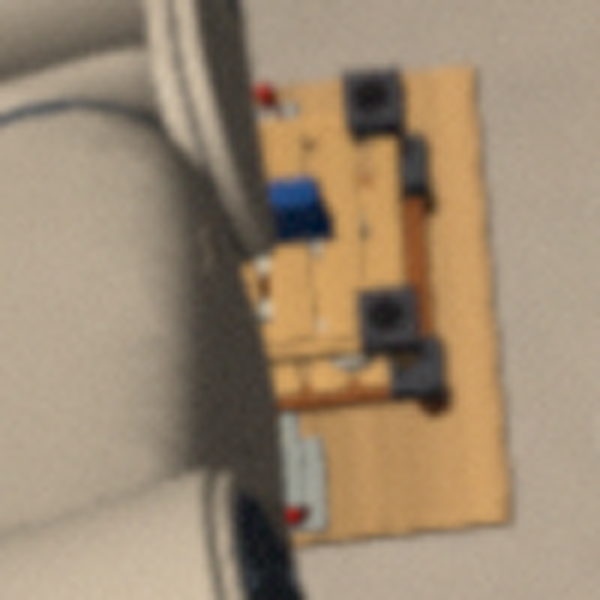

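```bash
cat > fit2.py <<'E'
from h import *
def fit(S,T,sp,sm,tp,tm,x0,prior=(.002,.02)):
    def f(q):
        M=R.from_euler('zyx',q[3:]).as_matrix();g=lambda m:np.array(m)@M.T+q[:3]
        return np.r_[(proj(S,g(sm))-sp).ravel()/.5,(proj(T,g(tm))-tp).ravel()/.5,(q[2]-x0[2])/.003,q[4:]/.03]
    r=least_squares(f,x0);return r,f(r.x)
E
python3 - <<'E'
from fit2 import *
S=manip.camera("scene");T=manip.camera("top")
sp=unc([(213,46),(250,231),(583,232)],300,180,4.6);sm=[(-.055,-.075,.08),(.055,-.075,.08),(.055,.075,.08)]
tp=unc([(372,96),(388,315)],125,120,6);tm=[(.055,-.075,.08),(-.055,-.075,.08)]
r,e=fit(S,T,sp,sm,tp,tm,np.array([.521,.2005,.115,.144,0,0]))
print(r.x[:3],np.degrees(r.x[3:]),e.round(1))
# lower remeasured in same view
ls=unc([(212,357),(510,357)],300,180,4.6)
q=np.array([.5212,.2007,np.radians(8.25)])
for o in [(.055,-.075),(.055,.075)]:
    c,s=np.cos(q[2]),np.sin(q[2]);w=[q[0]+c*o[0]-s*o[1],q[1]+s*o[0]+c*o[1],.092];print((proj(S,w)-[300,180]+.5)*4.6)
print(ls)
E
```

```text
[0.519  0.2018 0.1135] [8.2549 0.6954 1.1354] [ 0.1  0.3  0.1 -0.4 -0.4 -0.1  0.   0.  -0.3 -0.5 -0.5  0.4  0.7]
[[208.7108 348.1109]]
[[509.2587 353.2813]]
[[345.6957 257.2174]
 [410.4783 257.2174]]
```

```bash
cat > ins.py <<'E'
from h import *
def F(n=1): return manip.get_contact_force()
def insert(p,f0,zend,dz=.0015,k=.00012,fzmax=18,latgain=True):
    p=np.array(p,float);log=[]
    while p[2]>zend:
        p[2]-=dz; manip.servo_line(p,rate=.03); manip.hold(.05)
        f=F()-f0; t=manip.get_torque(); a=manip.get_position()
        log.append(np.r_[manip.get_time(),p,f,t]); print(np.round(a*1000,1),"F",f.round(1),"T",t.round(2))
        if f[2]>fzmax: print("STOP fz");break
        l=f[:2]; n=np.linalg.norm(l)
        if latgain and n>1.5: p[:2]+=np.clip(k*l,-.0008,.0008)
    return p
E
python3 - <<'E'
from ins import *
L=Mlev(np.radians(8.25))
p=tcp([.5225,.2000,.097],L)
manip.servo_line(p,rate=.06);manip.hold(.3)
f0=F();print(f0,manip.get_torque())
p=insert(p,f0,tcp([0,0,.083],L)[2],fzmax=12)
print(manip.get_time())
E
```

```text
[-0.7956  0.1838 -5.1594] [ 0.0132 -0.008  -0.004 ]
[522.5 200.  190.5] F [ 1.  -0.2  0.4] T [ 0.02 -0.03 -0.02]
[522.5 200.  188.9] F [ 0.2 -0.7  0.3] T [0.02 0.01 0.02]
[522.5 200.  187.5] F [-0.1 -0.6  0.2] T [ 0.04 -0.02  0.01]
[522.5 200.  185.9] F [0.7 0.3 0.6] T [-0.02  0.01 -0.01]
[522.5 200.  184.4] F [ 1.1 -1.   0.7] T [-0.02 -0.01  0.  ]
[522.6 199.8 182.9] F [ 0.6 -1.2  0.6] T [ 0.04 -0.   -0.03]
[522.6 199.8 181.4] F [ 0.7  0.5 -0. ] T [-0.   -0.01  0.08]
[522.6 199.9 179.9] F [ 1.  -0.7  1.5] T [0.01 0.01 0.04]
[522.6 199.9 178.4] F [ 1.3 -0.5  0.9] T [-0.05  0.05  0.03]
[522.6 199.8 176.9] F [ 0.3 -0.9 -0.7] T [-0.04  0.04 -0.03]
16.8333
```

```bash
python3 - <<'E'
from ins import *
f0=np.array([-.5,.2,-4.9])
p=manip.get_position()
p=insert(p,f0,.1665,fzmax=10,dz=.001)
print(manip.get_time())
S=manip.camera("scene")["image"];T=manip.camera("top")["image"]
crop(S,300,440,180,310,4.6,"pics/s5.png");crop(T,125,225,120,220,6,"pics/t5.png")
E
```

```text
[522.6 199.8 175.9] F [0.3 0.3 0.4] T [0.02 0.03 0.01]
[522.5 199.8 174.9] F [ 0.7 -1.5  0.8] T [ 0.01 -0.    0.03]
[522.7 199.7 173.9] F [ 0.8 -0.1  0.5] T [-0.03 -0.03 -0.02]
[522.7 199.7 172.9] F [ 1.   0.1 -0.3] T [0.   0.03 0.02]
[522.7 199.7 171.9] F [ 0.2 -0.2  0.6] T [0.02 0.04 0.08]
[522.7 199.7 170.9] F [0.9 0.4 0.4] T [ 0.08  0.12 -0.02]
[522.8 199.8 170. ] F [1.1 0.7 1.3] T [0.11 0.05 0.07]
[523.  200.1 169.6] F [-1.9  3.3 10.7] T [0.13 0.59 0.01]
STOP fz
19.2333
```

View pics/s5.png

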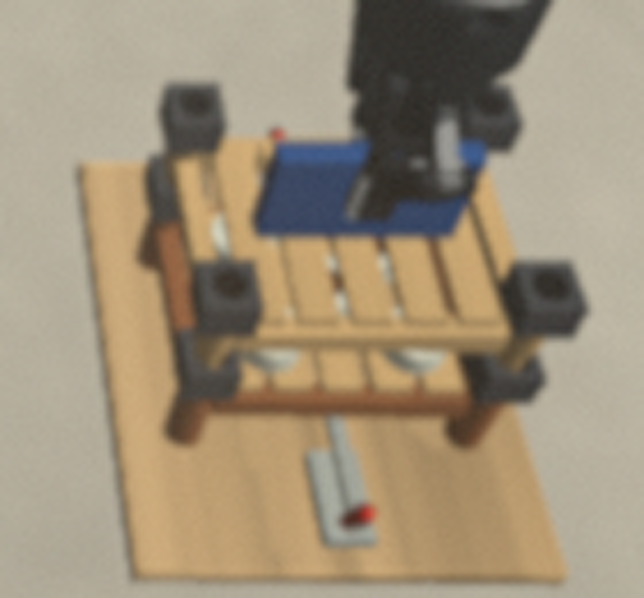

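```bash
python3 - <<'E'
from ins import *
from fit2 import fit
S=manip.camera("scene");T=manip.camera("top")
sp=unc([(194,100),(232,285),(550,284)],300,180,4.6);sm=[(-.055,-.075,.08),(.055,-.075,.08),(.055,.075,.08)]
r,e=fit(S,T,sp,sm,np.zeros((0,2)),np.zeros((0,3)),np.array([.521,.2005,.0745,.144,0,0]))
print(r.x[:3],np.degrees(r.x[3:]),e.round(1))
f0=np.array([-.5,.2,-4.9])
manip.command_gripper(0,20);manip.hold(.1);print((F()-f0).round(1),manip.get_torque().round(2),manip.get_width())
p=manip.get_position()
p=insert(p,f0,p[2]-.0028,fzmax=20,dz=.0007,k=.00006)
manip.hold(.3);print((F()-f0).round(1),manip.get_torque().round(2),manip.get_time())
c=manip.camera("scene")["image"];crop(c,300,440,180,310,4.6,"pics/s6.png")
E
```

```text
[0.5223 0.1985 0.075 ] [9.3456 0.862  0.0543] [-0.   0.3  0.1 -0.3 -0.1  0.   0.2  0.5  0. ]
[-1.7  3.  10.8] [0.1  0.6  0.01] 0.01300767449369093
[523.  200.3 169.5] F [-3.7  1.7 11.3] T [-0.12  0.65  0.02]
[523.  200.7 169.2] F [-3.2  3.1 13.5] T [ 0.02  0.7  -0.01]
[522.9 201.1 168.8] F [-4.9  4.9 16. ] T [ 0.02  0.82 -0.02]
[522.9 201.6 168.4] F [-4.   4.5 17.3] T [ 0.04  0.79 -0.1 ]
[-3.8  4.9 17.4] [-0.    0.83 -0.02] 21.25
```

View pics/s6.png

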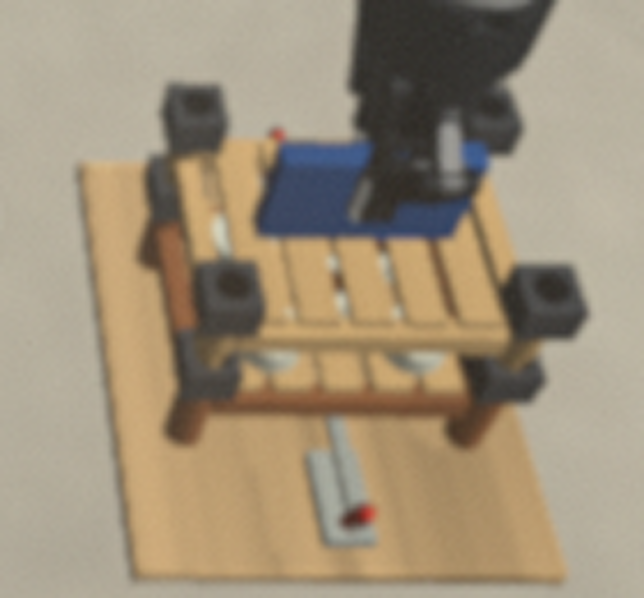

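```bash
python3 - <<'E'
from ins import *
f0=np.array([-.5,.2,-4.9])
q=np.array([.5212,.2007,np.radians(8.25)]);S=manip.camera("scene")
for z in (.072,.075,.078):
    M=Mlev(q[2]);print(z,[((proj(S,np.array([q[0],q[1],z])+M@np.array(m))[0]-[300,180]+.5)*4.6).round(0) for m in [(-.055,-.075,.08),(.055,-.075,.08),(.055,.075,.08)]])
p=manip.get_position()
for d in [(0,0,.0007),(0,-.0007,0),(0,-.0007,0),(-.0007,0,0),(-.0007,0,0)]:
    p=p+d; manip.servo_line(p,rate=.02);manip.hold(.15);print(p*1000,manip.get_position()*1000,(F()-f0).round(1),manip.get_torque().round(2))
E
```

```text
0.072 [array([199., 101.]), array([234., 281.]), array([551., 287.])]
0.075 [array([200.,  97.]), array([235., 278.]), array([554., 283.])]
0.078 [array([201.,  93.]), array([237., 274.]), array([556., 280.])]
[522.8861 201.5587 169.0963] [522.959  201.4601 168.899 ] [-0.7  1.4  3.4] [ 0.06 -0.07 -0.02]
[522.8861 200.8587 169.0963] [522.9145 200.7894 168.9886] [0.2 1.  1.7] [ 0.13 -0.21 -0.02]
[522.8861 200.1587 169.0963] [522.8678 200.3076 169.0811] [0.5 3.5 1.8] [ 0.58 -0.09  0.16]
[522.1861 200.1587 169.0963] [522.3332 200.1519 169.1242] [0.8 2.2 1.3] [ 0.45 -0.3   0.24]
[521.4861 200.1587 169.0963] [521.7089 200.1094 169.1352] [3.  2.2 1.7] [ 0.31 -0.59  0.3 ]
```

```bash
python3 - <<'E'
from ins import *
f0=np.array([-.5,.2,-4.9])
p=np.array([.5229,.2010,.1690]);manip.servo_line(p,rate=.02)
for i in range(4):
    p[2]-=.0004; manip.servo_line(p,rate=.02);manip.hold(.1);f=F()-f0;print(manip.get_position()*1000,f.round(1),manip.get_torque().round(2))
    if f[2]>7: break
manip.hold(.2)
manip.command_gripper(.05);manip.hold(.3);print(manip.get_width(),F(),manip.get_position())
c=manip.camera("scene")["image"];crop(c,300,440,180,310,4.6,"pics/s7.png")
print(manip.get_time())
E
```

```text
[522.4734 200.9681 168.6813] [-3.   1.3  8. ] [-0.15  0.51 -0.18]
0.05003890632946546 [-0.4604  0.8187 -0.0613] [0.5229 0.201  0.1686]
24.9667
```

View pics/s7.png

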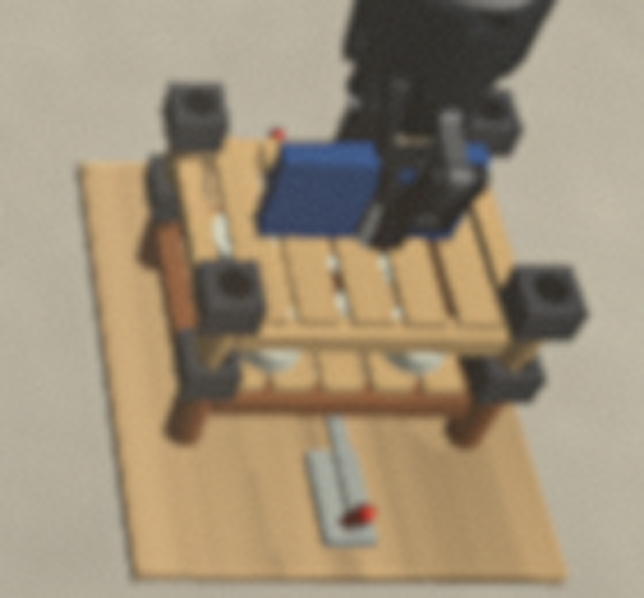

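Released without any visible movement. The near block holes sit at about (235,285) and (552,285) in the crop. I'll back off straight up and check from both cameras.

```bash
python3 - <<'E'
from ins import *
p=manip.get_position()
manip.servo_line(p+[0,0,.12],rate=.1);print(F())
manip.move_to([.35,-.15,.4],manip.get_ee_rot());manip.hold(.3)
S=manip.camera("scene")["image"];T=manip.camera("top")["image"]
cv2.imwrite("pics/s8raw.png",S[:,:,::-1])
crop(S,300,440,180,310,4.6,"pics/s8.png");crop(T,125,225,120,220,6,"pics/t8.png");print(manip.get_time())
E
```

```text
[ 0.0241  0.3111 -0.4233]
28.225
```

View pics/s8.png

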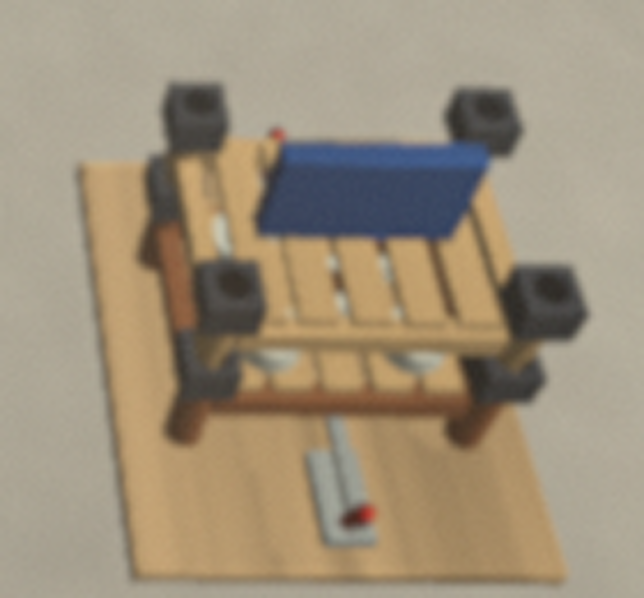

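View pics/t8.png

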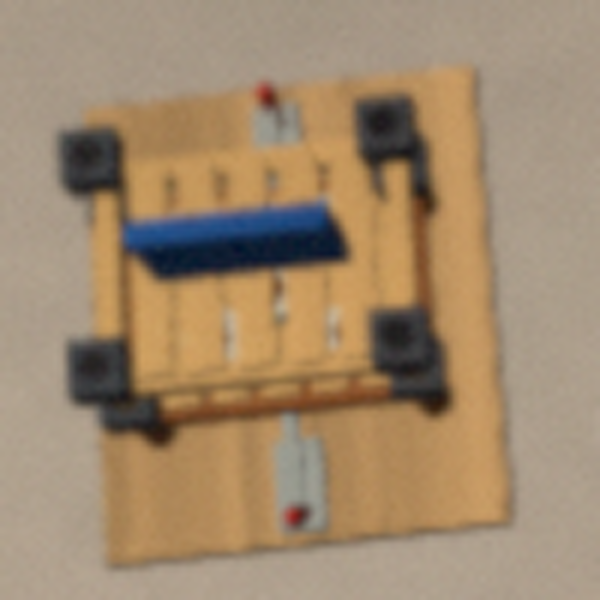

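View pics/s8raw.png

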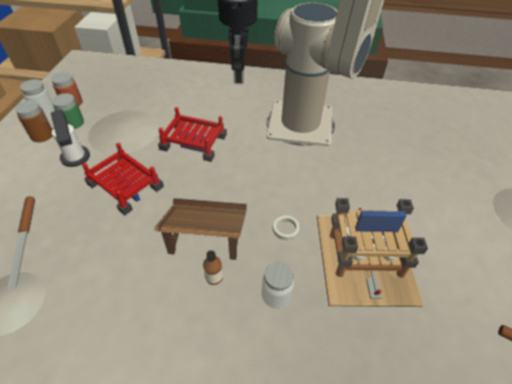

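```bash
python3 - <<'E'
from h import *
S=manip.camera("scene");T=manip.camera("top")
m=lambda a,b:(a*.055,b*.075,.08)
sp=unc([(198,101),(236,285),(553,285),(486,105)],300,180,4.6);sm=[m(-1,-1),m(1,-1),m(1,1),m(-1,1)]
tp=unc([(90,154),(386,123),(400,335),(98,367)],125,120,6);tm=[m(1,1),m(1,-1),m(-1,-1),m(-1,1)]
def f(q):
    M=R.from_euler('zyx',q[3:]).as_matrix();g=lambda k:np.array(k)@M.T+q[:3]
    return np.r_[(proj(S,g(sm))-sp).ravel(),(proj(T,g(tm))-tp).ravel()]
r=least_squares(f,[.521,.2,.072,.144,0,0]);print(r.x[:3],np.degrees(r.x[3:]),f(r.x).round(1))
J=r.jac;print("sd@.3px",np.sqrt(np.diag(np.linalg.inv(J.T@J)))*.4)
E
```

```text
[0.5204 0.2014 0.0707] [8.691  0.2593 0.4604] [-0.1  0.4 -0.5 -0.3 -0.5  0.1  0.4 -0.1 -0.5  0.3 -0.4 -0.2  0.  -0.3
 -0.1  0. ]
sd@.3px [0.0011 0.0008 0.0008 0.0045 0.012  0.0092]
```

```bash
python3 -c "
from rig import manip
print(manip.get_joint_vel(),manip.get_contact_force());manip.sign_off()"
```

```text
[-5.69046331e-03 -1.20390893e-03  7.23606184e-05  3.52834641e-04
  4.43725860e-04 -6.15890089e-04] [-1.09072118  0.01357562  0.06169515]
the job is handed in; nothing more can be done
```

The wooden frame is stacked on the lower frame with all four legs in the sockets, released, and handed in at about 28 s of the 64 s allowed. No verdict was reported.

**What I did:** I gripped the frame by its blue board at the 30° tilt and lifted it off the rest square to the slope. Then I levelled it, moved it over the lower frame and lowered it in steps of about 1 mm while watching the forces. I felt the legs bottom out and met the socket walls on small sideways nudges. I let go under a light push of about 8 N.

**Last checks:**
- **Pose:** fitting both cameras put the frame's origin at 70.7 mm above the bench (about ±1 mm), against 72 mm for fully home. Its centre was within about 1 mm of the lower frame's, square within 0.5° and level within about 0.5°.
- **Surroundings:** the jar, oil bottle and bangle appear at the same pixels as at the start, and the gripper was well clear.

**What disagreed:**
- While still held and pressed down at up to 17 N, the frame showed a small side force (up to 5 N) and some twist. I relieved this before releasing.
- The camera fit of the frame on the rest, with tilt left free, suggested a 3° roll that the description rules out. I used the constrained fit, and the frame measured about 1° of roll once it was held level.

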